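# Seat the filter plate in the filter head's clip bracket

### The job

Pick up the aluminium filter plate with the two ears by its upright rib and slide its ears down into the two spring-clip slots on top of the grey filter head, until both ears have snapped under their clips and the plate sits flat and fully home; then let go of it. The bracket may be clamped one or two centimetres off the head's middle, so feel for the slots and do not force it: a push of 20 to 25 N is plenty, and more than 60 N against the head, the clips' own pressure included, cracks the filter. Leave the other things on the bench where they are.

Things in the scene. Friction and masses are not known exactly. Their poses are not given: they have to be found in the camera images.
- plate: the filter plate, plain aluminium, about 0.25 kg, lying flat. Main part 70 (own x) x 80 (own y) x 8 mm thick; two ears, each 20 mm wide (x) x 14 mm long (y) x 8 mm thick, stick out of the middles of its +-y edges (108 mm over both); an upright rib on top is its handle. Origin: centre of the underside; z up. It is the same after a half turn about z: either way round is right.
- rib_top (a point): centre of the flat top of the plate's rib, 39 mm above the plate's underside. The rib is 12 mm thick (plate's x), 56 mm long (plate's y) and rises from the plate's top at 8 mm to 39 mm
- head: the filter head, a fixed grey block 140 (x) x 150 (y) x 60 mm high. On top a steel bracket is clamped, anywhere up to 17 mm either way from the middle along the head's x; the readings do not tell where: look, or feel for the slots with the ears. In y it is central, the plate's edges having 2 mm play at either end between the posts. Origin: centre of the block's underside, on the bench; z up.
- seat (a point): middle of the head at the height of the bracket's seat bars, 64 mm above the bench, with the head's axes. Home of the plate's origin, but for the bracket's unknown shift of up to 17 mm along +-x; the plate's y axis along the head's y axis, either way round
- slot_a (a point): nominal place of the slot at the head's +y end (the bracket's x shift adds to it), 76 mm above the bench, y = 50 mm. The slot lies between two posts (y = 42 to 58 mm, each 20 mm long in x, tops 96 mm above the bench), is 24 mm wide in x all the way up. A spring clip on each wall leaves 15 mm between the noses for the 20 mm ear; lead-in from 85 mm up
- slot_b (a point): the same slot at the head's -y end. An ear off its slot lands on a post's top, 32 mm above its home. Pushing both ears past the noses takes some 8 to 18 N in all, from where their undersides are 82 mm above the bench; when their tops are below the noses the clips snap over them and pull them down. If one ear stays high, press on that end of the rib's top, 20 mm from its middle
- blank: a bystander: a plain plate 70 x 80 x 6 mm without ears or rib; leave it. Origin: centre of the underside
- screwdriver: a bystander: screwdriver lying on the bench; leave it
- wrench: a bystander: wrench lying on the bench beyond the head; leave it
- jar: a bystander: jar, 52 mm across, 60 mm high; leave it. Origin: centre of the underside
- fitting: a bystander: brass fitting, 26 mm across, 30 mm high; leave it. Origin: centre of the underside
- oring: a bystander: rubber ring, 48 mm across, 7 mm high; leave it. Origin: centre of the underside
Mind the look-alikes: they are no part of the job. Of the things that look like the head, the largest one is meant. Of the things that look like the plate, take the one that is farthest to the robot's left at the start.

How it is judged:
By the outcome, as a careful person would: the job done as asked, in the order asked, and still so for the second after the job is handed in, with the robot touching nothing.
It also fails if it takes over 72 s, if anything falls off the work surface, if the arm or the gripper's body presses on something with over 40 N, if the wrist force passes 120 N, or if a joint passes its speed limit or range.

### The arm

A 7-joint arm with a two-finger parallel gripper is mounted at the origin on the work surface. World frame = base frame: x ahead of the robot, y to its left, z up, the work surface at z = 0. Lengths are in mm, angles in rad, forces in N, time in s.
With the tool pointing down it reaches from about 350 to 900 mm from the base axis. Payload 19.9 kg.
Tool frame: the origin (TCP) lies at the very end of the fingers, on their centre line; the grasp point (between the pads) lies 19 mm behind it (r.pinch_z is the distance from the TCP to the grasp point, in mm); z points along the fingers, y is the direction in which the jaws open and shut (so a half turn about z gives the same grasp; the last joint's range is limited). The gripper opens to 94 mm and grips with 3 to 60 N. Pads are 16 mm wide; open, the fingers measure 119 mm over their backs; the gripper's body (75 mm by 177 mm) begins 78 mm behind the grasp point.
Start: joints at [1.232, 0.417, -0.01, 1.614, 0.005, 1.111, -0.053], TCP at [183.38, -597.47, 205.425] pointing down, gripper open.
Joint ranges: [-2.81, 2.81], [-0.39, 2.02], [-1.27, 1.25], [0.06, 2.57], [-1.19, 4.33], [0.19, 2], [-2.82, 2.82]. Speed limits (rad/s): [1.89, 1.89, 2.39, 2.39, 3.01, 3.01, 3.01].

### API

Orientations are given as a rotation vector (axis times angle).
In Python, from bench import observe, optics, sign_off, r gives the robot as it stands. The module is installed in compiled form; this text tells all that it offers.
- The arm moves only by the shell command python3 -m crank 'ROWS' [OPENING] [FORCE]. ROWS is JSON, a list of rows, each an object with "xyz": the shift along the tool's x, y, z scaled (see below), a list of three; "rotation": the turn, a rotation vector about the tool's x, y, z scaled (see below), a list of three. In form: [{"xyz": [tx, ty, tz], "rotation": [wx, wy, wz]}, ...]. A call has 1 to 8 rows; each row is the pose to reach, as a shift and turn from the pose commanded when the call began, along the tool's axes at that moment, turning the shorter way round; what a row does not reach only later rows make up. The controller multiplies each number of a shift by 750 mm and each number of a turn by pi rad. A row lasts 1/10 s, in which the tool goes at most 50 mm and 8.59 degrees, less where a joint would pass 70% of its speed; a pose out of reach is approached as far as the arm can. A call with a number of a shift or a turn outside -1 to 1 is refused whole. A call with a gripper value outside its range is refused whole. OPENING is the gripper command: -1 is shut, 1 is fully open, values between are in proportion, set as the call begins (- or left out, the last holds). The fingers move at their own pace and stop on an object; FORCE is the grip in N (left out, the last holds). Time passes only in rows, so rows that repeat a pose let the fingers close. It gives the time, the measured TCP pose, the force and the opening at its end, in the units of the state.
- observe(): the state, without advancing time (a new reading comes with each control period).
- optics.snapshot(name): name is "scene" or "top"; returns a dict with "pixels" (480x640x3 uint8, red, green, blue), "camera_matrix" (3x3 intrinsics, pixels), "dist_coeffs" ([k1, k2, p1, p2, k3] as OpenCV has them; the pictures are not rectified), "rvec" (rotation vector, rad) and "tvec" (3), from world to camera coordinates, as OpenCV has them. Camera axes: x right, y down, z forward; pixel columns grow to the right and rows downward; lengths in mm; the calibration is good to about 2 mm. A picture is of the moment at which its call begins. There is no depth.
- sign_off(): hands the job in, once; it reports no verdict.
The state is a dict: "time": time; "qpos": joint angles; "joint_vel": joint speeds; "tau": joint torques, N m; "tcp_pos": TCP position; "tool_rot": TCP orientation; "force": force on the tool from outside, world axes, zero at the start; "wrist_torque": the same for the moment, N m; "gripper_width": finger opening in mm.
Only numpy, scipy, OpenCV 4.12 (cv2) and the standard library are available. Lean on these libraries where they do the work, as an engineer would, in place of code of your own. Each camera call takes 0.05 s, during which the arm holds its last target.

## Working session

There is one attempt and no reset: what is moved stays moved. The work goes in short steps, Python scripts to look and compute and a shell command to move; the robot and the scene stay as the last step left them, time stands still between calls to the robot, and variables do not carry over. Pictures are saved under pics/ and viewed, and the job is handed in when it is done.

```bash
mkdir -p pics; python3 - <<'E'
from bench import observe, optics, r
import cv2, json
print(observe())
for n in ("scene","top"):
    s=optics.snapshot(n)
    cv2.imwrite(f"pics/{n}0.png",s["pixels"][:,:,::-1])
    print(n,s["camera_matrix"],s["dist_coeffs"],s["rvec"],s["tvec"])
E
```

```text
{'time': 0.0, 'qpos': array([ 1.23153259,  0.41798382, -0.01030092,  1.61413865,  0.00469056,
        1.11072715, -0.05298712]), 'joint_vel': array([-7.81468562e-04, -4.23558677e-04,  6.93537964e-05, -4.08354261e-04,
        8.40667427e-04,  9.08317980e-04,  1.39672539e-04]), 'tau': array([-2.14358071e-03, -8.51245594e+01,  6.37269840e-01, -4.25990903e+01,
       -4.89940471e-02,  1.87052944e-02,  6.92213894e-05]), 'tcp_pos': array([ 183.24486317, -597.1452848 ,  204.83409303]), 'tool_rot': array([-3.10564468e+00, -4.65844669e-01,  4.17397421e-04]), 'force': array([-0.38087567, -0.68198699, -0.01423557]), 'wrist_torque': array([ 0.03309831, -0.01887697, -0.0411536 ]), 'gripper_width': 93.98333424195809}
scene [[607.61709219   0.         319.23638129]
 [  0.         607.61709219 237.97923078]
 [  0.           0.           1.        ]] [-0.10878859  0.          0.          0.          0.        ] [ 2.07613293  0.95849481 -0.44606791] [-348.82247932 -206.46224034 1668.89318028]
top [[532.34665463   0.         309.69398285]
 [  0.         532.34665463 244.88718982]
 [  0.           0.           1.        ]] [-0.14249445  0.          0.          0.          0.        ] [ 2.14871481 -2.14208957  0.14767774] [ -39.69239728  561.39389543 1042.77742533]
```

View pics/scene0.png

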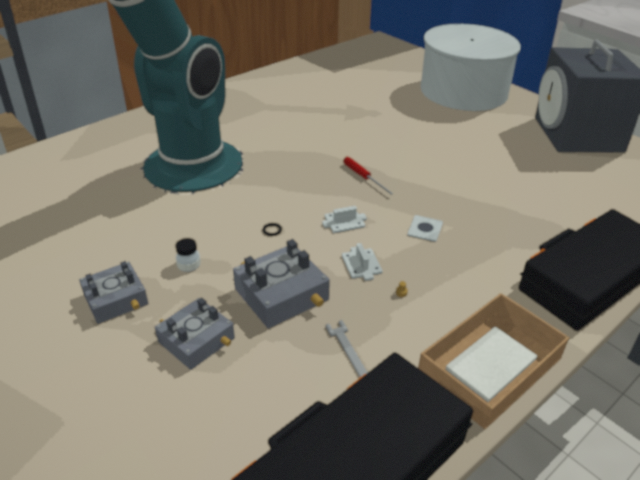

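View pics/top0.png

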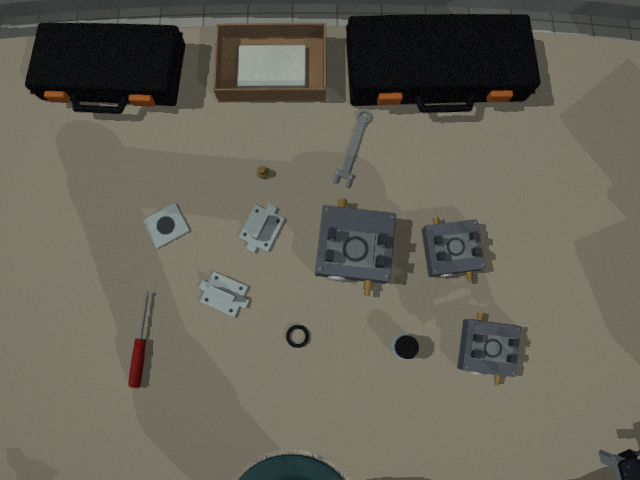

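The top view shows two eared plates, at (223,293), which is leftmost, and at (262,228). The largest head is at (357,245). I'll crop and enlarge both for detail.

```bash
cat > h.py <<'E'
import numpy as np, cv2
from scipy.spatial.transform import Rotation as R
def cast(s,uv,z):
    uv=np.array(uv,float).reshape(-1,1,2)
    p=cv2.undistortPoints(uv,s["camera_matrix"],np.array(s["dist_coeffs"])).reshape(-1,2)
    Rm=cv2.Rodrigues(np.array(s["rvec"]))[0]; t=np.array(s["tvec"]).ravel()
    C=-Rm.T@t; d=np.c_[p,np.ones(len(p))]@Rm
    return C+d*((z-C[2])/d[:,2])[:,None]
def proj(s,P):
    return cv2.projectPoints(np.array(P,float).reshape(-1,1,3),np.array(s["rvec"]),np.array(s["tvec"]),s["camera_matrix"],np.array(s["dist_coeffs"]))[0].reshape(-1,2)
def crop(s,x0,y0,x1,y1,k,name):
    im=s["pixels"][y0:y1,x0:x1,::-1]
    im=cv2.resize(im,None,fx=k,fy=k,interpolation=cv2.INTER_CUBIC)
    cv2.imwrite("pics/"+name+".png",im)
E
python3 - <<'E'
from bench import optics
from h import *
import pickle
t=optics.snapshot("top"); s=optics.snapshot("scene")
pickle.dump((t,s),open("s0.pkl","wb"))
crop(t,190,260,260,325,10,"t_plate0"); crop(t,305,190,410,300,5,"t_head0")
crop(s,220,190,390,330,4,"s_0")
print(cast(t,[[223,293],[262,228],[357,245]],20))
E
```

```text
[[ 463.90670261  140.11099561   20.        ]
 [ 599.65199126   61.68676343   20.        ]
 [ 564.39872831 -135.9243027    20.        ]]
```

View pics/t_plate0.png

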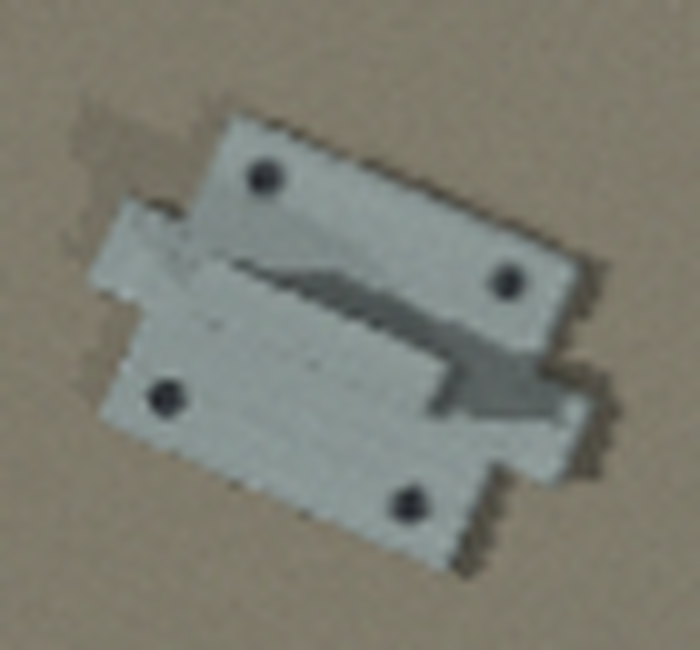

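View pics/t_head0.png

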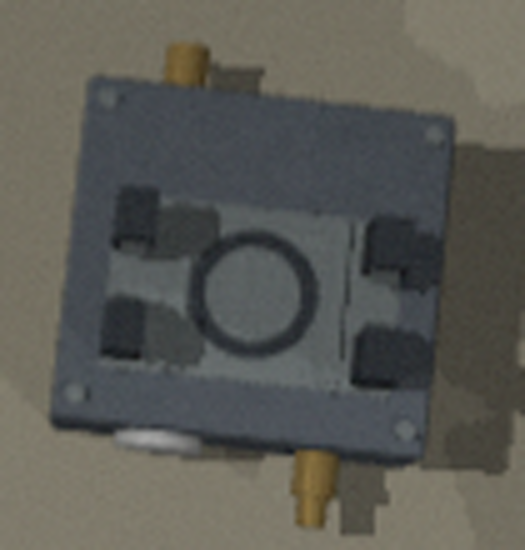

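View pics/s_0.png

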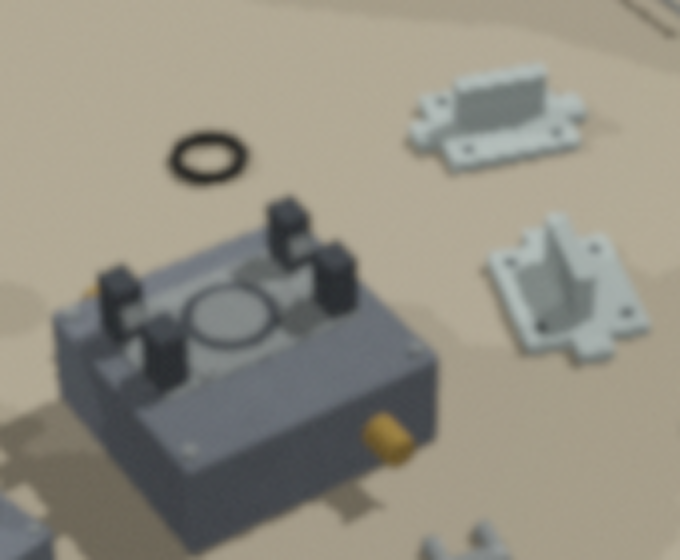

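```bash
python3 - <<'E'
from h import *
import pickle
t,s=pickle.load(open("s0.pkl","rb"))
Rm=cv2.Rodrigues(np.array(t["rvec"]))[0]; print("cam",-Rm.T@np.array(t["tvec"]).ravel())
def c(uv,o,k): return (np.array(uv,float)+.5)/k-.5+np.array(o)
P=cast(t,c([[237,118],[580,268],[448,570],[103,418],[130,203],[90,280],[592,402],[558,480]],(190,260),10),8)
print(P.round(1)); print("main centre",P[:4].mean(0),"ears",P[4:].mean(0))
print("lens",[np.linalg.norm(P[i]-P[(i+1)%4]).round(1) for i in range(4)], np.linalg.norm(P[4:6].mean(0)-P[6:].mean(0)))
d=P[4:6].mean(0)-P[6:].mean(0); print("yaw of +y axis",np.degrees(np.arctan2(d[1],d[0])))
for a,b in((0,1),(3,2)):
    d=P[a]-P[b]; print(np.degrees(np.arctan2(d[1],d[0])))
r=cast(t,c([[230,262],[448,365],[430,410]],(190,260),10),39);print("rib",r.round(1))
H=cast(t,c([[108,96],[435,134],[405,430],[76,392]],(305,190),5),60)
print("head screws",H.round(1),H.mean(0))
for a,b in((0,1),(3,2)):
    d=H[a]-H[b]; print(np.degrees(np.arctan2(d[1],d[0])))
for a,b in((0,3),(1,2)):
    d=H[a]-H[b]; print(np.degrees(np.arctan2(d[1],d[0])))
im=t["pixels"][225:275,318:396,::-1].astype(float)
im=np.clip(im*2.5-30,0,255).astype(np.uint8)
cv2.imwrite("pics/posts.png",cv2.resize(im,None,fx=10,fy=10,interpolation=cv2.INTER_CUBIC))
im=s["pixels"][230:300,230:320,::-1].astype(float)
im=np.clip(im*2.5-30,0,255).astype(np.uint8)
cv2.imwrite("pics/sposts.png",cv2.resize(im,None,fx=8,fy=8,interpolation=cv2.INTER_CUBIC))
E
```

```text
cam [ 408.03612471  -43.38315961 1111.64192679]
[[509.6 163.8   8. ]
 [478.7  91.1   8. ]
 [416.  117.4   8. ]
 [446.8 190.4   8. ]
 [491.6 185.9   8. ]
 [475.5 193.9   8. ]
 [450.9  88.1   8. ]
 [434.7  94.9   8. ]]
main centre [462.76210879 140.65719493   8.        ] ears [463.19065025 140.69487713   8.        ]
lens [np.float64(79.0), np.float64(68.0), np.float64(79.2), np.float64(68.3)] 106.51632580055792
yaw of +y axis 67.51430768082969
66.95869630440693
67.13317675097348
rib [[477.5 158.6  39. ]
 [456.9 113.7  39. ]
 [447.9 117.2  39. ]]
head screws [[ 632.2  -71.1   60. ]
 [ 617.1 -203.1   60. ]
 [ 497.5 -188.9   60. ]
 [ 512.4  -58.3   60. ]] [ 564.80928828 -130.34537907   60.        ]
83.47671705064977
83.49479178268398
-6.108385175162351
-6.755958768679077
```

View pics/posts.png

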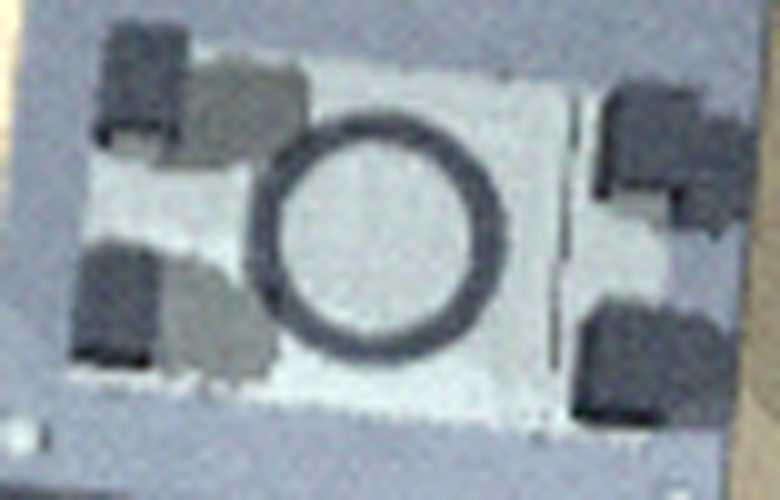

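View pics/sposts.png

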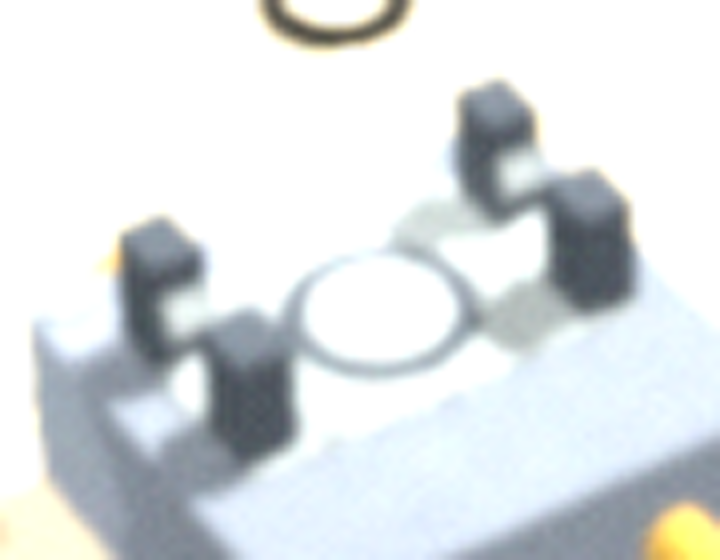

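```bash
python3 - <<'E'
from h import *
import pickle
t,s=pickle.load(open("s0.pkl","rb"))
def c(uv,o,k): return (np.array(uv,float)+.5)/k-.5+np.array(o)
o=(318,225)
hc=np.array([564.8,-130.3]); a=np.radians(-6.5); ex=np.array([np.cos(a),np.sin(a)]); ey=np.array([-ex[1],ex[0]])
def show(n,uv,z,S=t,o=o,k=10):
    P=cast(S,c(uv,o,k),z)[:,:2]-hc
    print(n,np.c_[P@ex,P@ey].round(1).tolist())
show("UL",[[108,22],[188,25],[180,130],[97,130]],96)
show("LL",[[85,240],[160,245],[152,350],[72,345]],96)
show("UR",[[612,82],[700,88],[597,188],[675,195]],96)
show("LR",[[590,300],[575,405],[660,412]],96)
show("ring",[[379,237]],64)
# bracket plate edges at 62ish
show("edges top/bot",[[350,60],[330,410]],62)
# scene: slot posts tops in sposts crop k=8 off (230,230): corners
show("scene tops ctr",[[160,240],[247,335],[497,103],[592,195]],96,s,(230,230),8)
hd=[]
for sh in (0,):
  H=cast(s,c([[190,447],[418,350]],(220,190),4),60)[:,:2]-hc; print("scene screws",np.c_[H@ex,H@ey])
E
```

```text
UL [[17.8, 58.4], [19.0, 43.0], [-1.7, 42.3], [-3.5, 58.2]]
LL [[-25.1, 58.1], [-24.4, 43.6], [-44.8, 42.9], [-45.6, 58.3]]
UR [[17.4, -39.9], [18.3, -57.1], [-3.6, -39.1], [-3.2, -54.2]]
LR [[-25.4, -39.9], [-46.0, -39.0], [-45.4, -55.5]]
ring [[-13.3, -0.3]]
edges top/bot [[21.9, 9.1], [-48.6, 5.6]]
scene tops ctr [[-32.5, -51.3], [10.1, -50.9], [-31.9, 47.5], [12.3, 47.9]]
scene screws [[ 56.31237097 -64.81632902]
 [ 60.04672253  65.98600756]]
```

```bash
cat > go.py <<'E'
import sys
from h import *
from bench import observe
o=observe(); x,y,z,yaw=map(float,sys.argv[1:5])   # yaw: world yaw (deg) of tool y axis, tool down
Rc=R.from_rotvec(o["tool_rot"]); yy=np.radians(yaw)
ty=np.array([np.cos(yy),np.sin(yy),0]); tz=np.array([0,0,-1.]); tx=np.cross(ty,tz)
Rt=R.from_matrix(np.c_[tx,ty,tz])
d=Rc.inv().apply(np.array([x,y,z])-o["tcp_pos"]); w=(Rc.inv()*Rt).as_rotvec()
print("t",o["time"],"pos",o["tcp_pos"].round(2),"F",np.array(o["force"]).round(1),"w",round(o["gripper_width"],1),"q",np.round(o["qpos"],2))
print("shift mm",d.round(2),"dist",np.linalg.norm(d).round(1),"deg",np.degrees(w).round(2))
print("xyz",(d/750).round(4).tolist(),"rot",(w/np.pi).round(4).tolist())
E
python3 go.py 320 -228 200 -48; python3 go.py 462.9 140.7 100 -22.9
```

```text
t 0.2 pos [ 183.28 -597.29  205.07] F [ 0.1 -1.  -0.2] w 94.3 q [ 1.23  0.42 -0.01  1.61  0.    1.11 -0.05]
shift mm [ 239.05 -312.92    5.28] dist 393.8 deg [ -0.04  -0.   -24.94]
xyz [0.3187, -0.4172, 0.007] rot [-0.0002, -0.0, -0.1386]
t 0.2 pos [ 183.28 -597.29  205.07] F [ 0.1 -1.  -0.2] w 94.3 q [ 1.23  0.42 -0.01  1.61  0.    1.11 -0.05]
shift mm [ 483.84 -623.39  105.49] dist 796.1 deg [-4.000e-02 -1.000e-02 -5.004e+01]
xyz [0.6451, -0.8312, 0.1407] rot [-0.0002, -0.0001, -0.278]
```

```bash
python3 -m crank '[{"xyz":[0.02,-0.026,0],"rotation":[0,0,-0.01]},{"xyz":[0.32,-0.417,0.007],"rotation":[0,0,-0.139]},{"xyz":[0.32,-0.417,0.007],"rotation":[0,0,-0.139]},{"xyz":[0.32,-0.417,0.007],"rotation":[0,0,-0.139]},{"xyz":[0.32,-0.417,0.007],"rotation":[0,0,-0.139]},{"xyz":[0.32,-0.417,0.007],"rotation":[0,0,-0.139]},{"xyz":[0.32,-0.417,0.007],"rotation":[0,0,-0.139]},{"xyz":[0.32,-0.417,0.007],"rotation":[0,0,-0.139]}]' 1; python3 go.py 462.9 140.7 120 -22.9
```

```text
time: 1.0
tcp_pos: [314.4, -244.6, 200.5]
tool_rot: [2.932, 1.128, -0.0]
force: [0.5, 0.1, -0.3]
gripper_width: 94.3
t 1.0 pos [ 314.36 -244.61  200.53] F [ 0.5  0.1 -0.3] w 94.3 q [ 0.91  0.02 -0.33  2.13  0.01  0.99 -0.26]
shift mm [ 368.48 -186.51   80.33] dist 420.7 deg [ 2.000e-02  2.000e-02 -2.503e+01]
xyz [0.4913, -0.2487, 0.1071] rot [0.0001, 0.0001, -0.139]
```

```bash
python3 -m crank '[{"xyz":[0.491,-0.249,0.06],"rotation":[0,0,-0.139]},{"xyz":[0.491,-0.249,0.06],"rotation":[0,0,-0.139]},{"xyz":[0.491,-0.249,0.06],"rotation":[0,0,-0.139]},{"xyz":[0.491,-0.249,0.06],"rotation":[0,0,-0.139]},{"xyz":[0.491,-0.249,0.06],"rotation":[0,0,-0.139]},{"xyz":[0.491,-0.249,0.06],"rotation":[0,0,-0.139]},{"xyz":[0.491,-0.249,0.06],"rotation":[0,0,-0.139]},{"xyz":[0.491,-0.249,0.06],"rotation":[0,0,-0.139]}]' 1; python3 go.py 462.9 140.7 120 -22.9
```

```text
time: 1.8
tcp_pos: [457.3, 126.6, 157.0]
tool_rot: [2.619, 1.735, 0.001]
force: [1.6, -1.2, 0.9]
gripper_width: 93.9
t 1.8 pos [457.32 126.57 157.01] F [ 1.6 -1.2  0.9] w 93.9 q [ 0.3   0.28 -0.73  2.01  0.23  0.94 -0.94]
shift mm [15.17 -0.38 37.02] dist 40.0 deg [ 0.02 -0.01 -0.04]
xyz [0.0202, -0.0005, 0.0494] rot [0.0001, -0.0001, -0.0002]
```

```bash
python3 -m crank '[{"xyz":[0.02,-0.0005,0.049],"rotation":[0,0,0]},{"xyz":[0.02,-0.0005,0.049],"rotation":[0,0,0]},{"xyz":[0.02,-0.0005,0.049],"rotation":[0,0,0]},{"xyz":[0.02,-0.0005,0.049],"rotation":[0,0,0]}]' 0; python3 go.py 462.9 140.7 12 -22.9
python3 - <<'E'
from bench import optics
from h import *
t=optics.snapshot("top"); s=optics.snapshot("scene")
crop(t,160,220,290,340,5,"t1"); crop(s,290,140,400,260,5,"s1")
E
```

```text
time: 2.2
tcp_pos: [462.7, 137.7, 121.5]
tool_rot: [2.619, 1.734, 0.001]
force: [0.3, 0.3, 0.8]
gripper_width: 65.7
t 2.2 pos [462.72 137.67 121.5 ] F [0.3 0.3 0.8] w 65.7 q [ 0.25  0.35 -0.71  2.02  0.29  0.87 -1.02]
shift mm [  2.85  -1.14 109.5 ] dist 109.5 deg [ 0.06 -0.   -0.07]
xyz [0.0038, -0.0015, 0.146] rot [0.0004, -0.0, -0.0004]
```

View pics/s1.png

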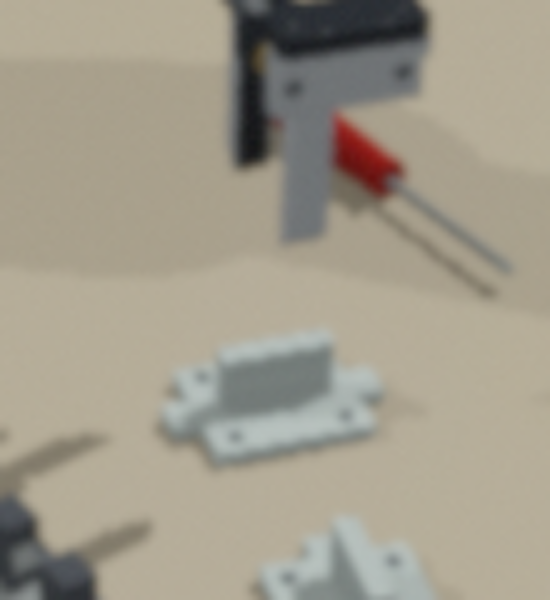

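View pics/t1.png

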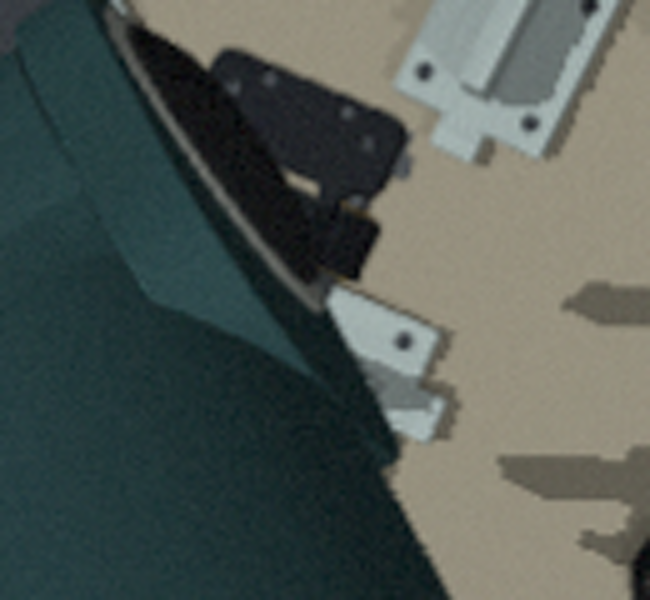

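The gripper is above the leftmost plate with its jaws across the rib, and the way down is clear. Next I descend.

```bash
python3 -m crank '[{"xyz":[0.003,-0.001,0.03],"rotation":[0,0,0]},{"xyz":[0.003,-0.001,0.06],"rotation":[0,0,0]},{"xyz":[0.003,-0.001,0.09],"rotation":[0,0,0]},{"xyz":[0.003,-0.001,0.115],"rotation":[0,0,0]},{"xyz":[0.003,-0.001,0.13],"rotation":[0,0,0]},{"xyz":[0.003,-0.001,0.14],"rotation":[0,0,0]},{"xyz":[0.003,-0.001,0.145],"rotation":[0,0,0]},{"xyz":[0.003,-0.001,0.145],"rotation":[0,0,0]}]' 0; python3 go.py 462.9 140.7 12 -22.9
```

```text
time: 3.1
tcp_pos: [462.7, 140.9, 11.9]
tool_rot: [2.618, 1.736, 0.0]
force: [0.4, -0.6, 0.6]
gripper_width: 47.1
t 3.1 pos [462.75 140.93  11.91] F [ 0.4 -0.6  0.6] w 47.1 q [ 0.13  0.53 -0.59  2.08  0.48  0.66 -1.18]
shift mm [-0.15  0.23 -0.09] dist 0.3 deg [ 0.02 -0.01 -0.01]
xyz [-0.0002, 0.0003, -0.0001] rot [0.0001, -0.0, -0.0]
```

```bash
python3 -m crank '[{"xyz":[0,0,0],"rotation":[0,0,0]},{"xyz":[0,0,0],"rotation":[0,0,0]},{"xyz":[0,0,0],"rotation":[0,0,0]},{"xyz":[0,0,0],"rotation":[0,0,0]},{"xyz":[0,0,0],"rotation":[0,0,0]},{"xyz":[0,0,0],"rotation":[0,0,0]},{"xyz":[0,0,0],"rotation":[0,0,0]},{"xyz":[0,0,0],"rotation":[0,0,0]}]' -1 45; python3 go.py 462.9 140.7 12 -22.9
```

```text
time: 3.9
tcp_pos: [462.6, 141.0, 11.7]
tool_rot: [2.618, 1.736, 0.0]
force: [-0.8, -0.3, 4.6]
gripper_width: 11.5
t 3.9 pos [462.57 141.01  11.75] F [-0.8 -0.3  4.6] w 11.5 q [ 0.13  0.53 -0.59  2.08  0.48  0.66 -1.18]
shift mm [-0.16  0.43 -0.25] dist 0.5 deg [ 0. -0. -0.]
xyz [-0.0002, 0.0006, -0.0003] rot [0.0, -0.0, -0.0]
```

```bash
python3 -m crank '[{"xyz":[0,0,-0.015],"rotation":[0,0,0]},{"xyz":[0,0,-0.045],"rotation":[0,0,0]},{"xyz":[0,0,-0.08],"rotation":[0,0,0]},{"xyz":[0,0,-0.115],"rotation":[0,0,0]},{"xyz":[0,0,-0.15],"rotation":[0,0,0]},{"xyz":[0,0,-0.17],"rotation":[0,0,0]},{"xyz":[0,0,-0.18],"rotation":[0,0,0]},{"xyz":[0,0,-0.18],"rotation":[0,0,0]}]' -1 45; python3 go.py 551.3 -128.3 147 -6.5;python3 - <<'E'
from bench import optics
from h import *
t=optics.snapshot("top"); s=optics.snapshot("scene")
crop(t,160,220,290,340,5,"t2"); crop(s,290,120,410,260,5,"s2")
E
```

```text
time: 4.7
tcp_pos: [462.7, 140.9, 147.0]
tool_rot: [2.618, 1.736, 0.001]
force: [0.3, -0.4, -2.2]
gripper_width: 11.8
t 4.7 pos [462.73 140.88 147.01] F [ 0.3 -0.4 -2.2] w 11.8 q [ 0.27  0.31 -0.73  2.    0.26  0.92 -1.  ]
shift mm [-2.1345e+02  1.8639e+02  1.0000e-01] dist 283.4 deg [ 4.000e-02 -1.000e-02 -1.642e+01]
xyz [-0.2846, 0.2485, 0.0001] rot [0.0002, -0.0, -0.0912]
```

View pics/s2.png

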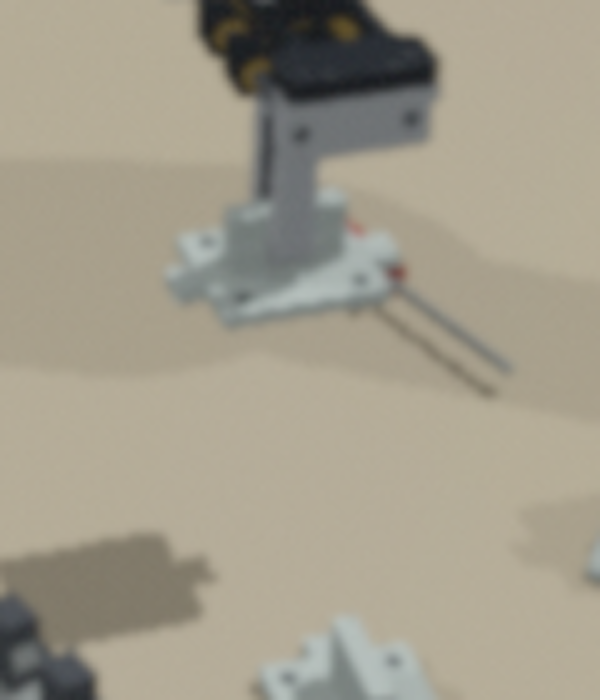

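```bash
python3 -m crank '[{"xyz":[-0.011,0.0095,0],"rotation":[0,0,-0.004]},{"xyz":[-0.043,0.037,0],"rotation":[0,0,-0.014]},{"xyz":[-0.09,0.0787,0],"rotation":[0,0,-0.03]},{"xyz":[-0.14,0.122,0],"rotation":[0,0,-0.046]},{"xyz":[-0.19,0.166,0],"rotation":[0,0,-0.062]},{"xyz":[-0.24,0.209,0],"rotation":[0,0,-0.078]},{"xyz":[-0.272,0.238,0],"rotation":[0,0,-0.088]},{"xyz":[-0.2845,0.2485,0],"rotation":[0,0,-0.0912]}]' -1 45;  python3 -m crank '[{"xyz":[0,0,0],"rotation":[0,0,0]},{"xyz":[0,0,0],"rotation":[0,0,0]}]'; python3 go.py 551.3 -128.3 147 -6.5;python3 - <<'E'
from bench import optics
from h import *
import pickle
t=optics.snapshot("top"); s=optics.snapshot("scene")
pickle.dump((t,s),open("s3.pkl","wb"))
crop(t,290,170,430,310,5,"t3"); crop(s,210,160,350,330,4,"s3")
E
```

```text
time: 5.6
tcp_pos: [551.0, -131.6, 144.8]
tool_rot: [-2.345, -2.088, 0.002]
force: [-1.0, 0.5, -3.1]
gripper_width: 11.7
time: 5.8
tcp_pos: [550.7, -126.6, 145.9]
tool_rot: [-2.341, -2.092, 0.0]
force: [-0.6, 0.4, -3.3]
gripper_width: 11.8
t 5.8 pos [ 550.7  -126.59  145.88] F [-0.6  0.4 -3.3] w 11.8 q [ 0.69  0.45 -0.66  1.8   0.32  0.99 -0.21]
shift mm [-1.63  0.79 -1.13] dist 2.1 deg [-0.08 -0.05  0.06]
xyz [-0.0022, 0.0011, -0.0015] rot [-0.0004, -0.0003, 0.0003]
```

View pics/s3.png

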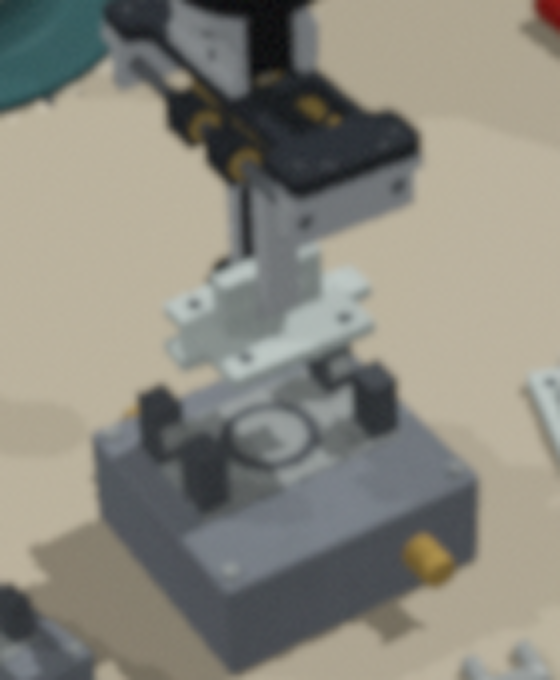

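View pics/t3.png

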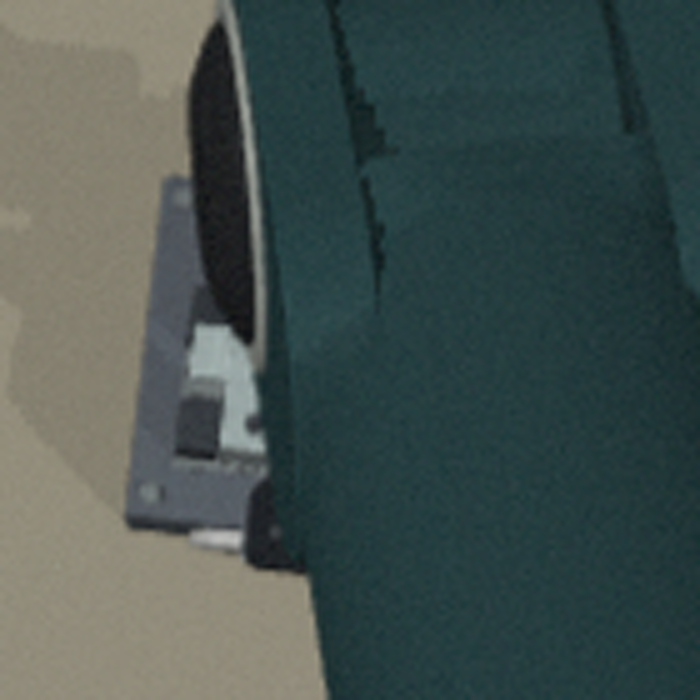

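```bash
python3 - <<'E'
from h import *
import pickle
t,s=pickle.load(open("s3.pkl","rb"))
def c(uv,o,k): return (np.array(uv,float)+.5)/k-.5+np.array(o)
hc=np.array([564.8,-130.3]); a=np.radians(-6.5); ex=np.array([np.cos(a),np.sin(a)]); ey=np.array([-ex[1],ex[0]])
P=cast(t,c([[194,325],[189,378]],(290,170),5),142)[:,:2]
print(P, np.c_[(P-hc)@ex,(P-hc)@ey])
tc=np.array([550.7,-126.6]); print("tcp in head",(tc-hc)@ex,(tc-hc)@ey)
im=t["pixels"][225:275,318:350,::-1].astype(float)
im=np.clip(im*2-20,0,255).astype(np.uint8)
cv2.imwrite("pics/ear3.png",cv2.resize(im,None,fx=12,fy=12,interpolation=cv2.INTER_CUBIC))
E
python3 go.py 551.3 -128.3 113 -6.5
```

```text
[[566.16503589 -72.92800089]
 [546.40189858 -71.05493412]] [[ -5.13843344  57.15773007]
 [-24.98656762  56.78150583]]
tcp in head -14.428215055981049 2.080050551875916
t 5.9 pos [ 550.89 -126.31  146.39] F [-0.4  0.7 -2.9] w 12.0 q [ 0.69  0.45 -0.66  1.8   0.32  0.99 -0.21]
shift mm [-1.94  0.65 33.39] dist 33.5 deg [-0.04 -0.02  0.12]
xyz [-0.0026, 0.0009, 0.0445] rot [-0.0002, -0.0001, 0.0007]
```

View pics/ear3.png

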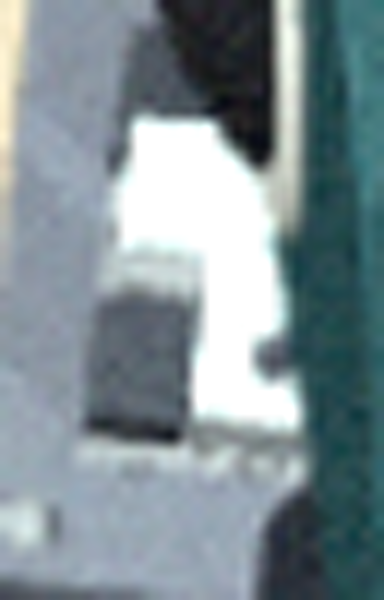

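```bash
python3 go.py 551.7 -128.8 111 -6.5; python3 -m crank '[{"xyz":[-0.0015,0.001,0.01],"rotation":[0,0,0.0004]},{"xyz":[-0.0033,0.0015,0.025],"rotation":[0,0,0.0004]},{"xyz":[-0.0033,0.0015,0.038],"rotation":[0,0,0.0004]},{"xyz":[-0.0033,0.0015,0.044],"rotation":[0,0,0.0004]},{"xyz":[-0.0033,0.0015,0.044],"rotation":[0,0,0.0004]},{"xyz":[-0.0033,0.0015,0.044],"rotation":[0,0,0.0004]}]'; python3 go.py 551.7 -128.8 111 -6.5;python3 - <<'E'
from bench import optics
from h import *
import pickle
t=optics.snapshot("top"); s=optics.snapshot("scene")
pickle.dump((t,s),open("s4.pkl","wb"))
crop(s,220,190,320,300,7,"s4")
im=t["pixels"][220:275,318:370,::-1].astype(float)
im=np.clip(im*1.3,0,255).astype(np.uint8)
cv2.imwrite("pics/t4.png",cv2.resize(im,None,fx=10,fy=10,interpolation=cv2.INTER_CUBIC))
E
```

```text
t 5.9 pos [ 550.89 -126.31  146.39] F [-0.4  0.7 -2.9] w 12.0 q [ 0.69  0.45 -0.66  1.8   0.32  0.99 -0.21]
shift mm [-2.4   1.1  35.39] dist 35.5 deg [-0.04 -0.02  0.12]
xyz [-0.0032, 0.0015, 0.0472] rot [-0.0002, -0.0001, 0.0007]
time: 6.5
tcp_pos: [552.1, -130.5, 113.6]
tool_rot: [-2.344, -2.091, -0.0]
force: [1.1, 0.3, -2.1]
gripper_width: 11.6
t 6.5 pos [ 552.11 -130.52  113.65] F [ 1.1  0.3 -2.1] w 11.6 q [ 0.67  0.5  -0.63  1.83  0.36  0.94 -0.23]
shift mm [ 1.67 -0.6   2.65] dist 3.2 deg [-0.01 -0.01 -0.05]
xyz [0.0022, -0.0008, 0.0035] rot [-0.0, -0.0001, -0.0003]
```

View pics/s4.png

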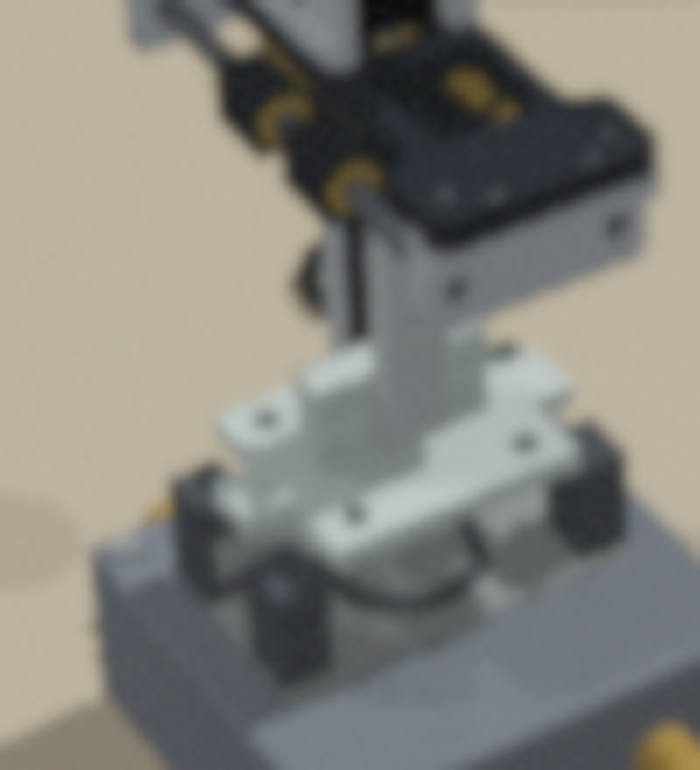

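View pics/t4.png

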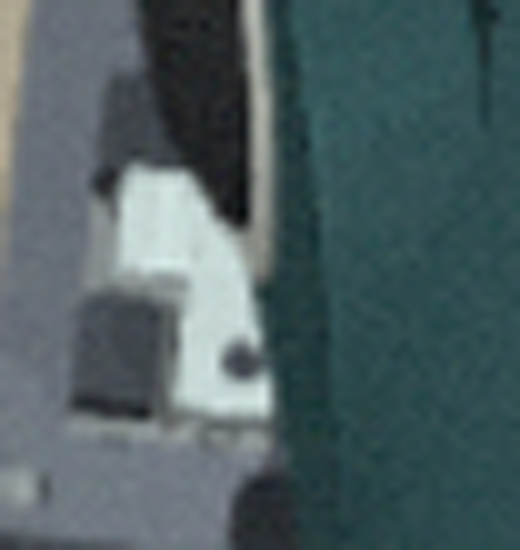

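```bash
python3 -m crank '[{"xyz":[0,0,0],"rotation":[0,0,0]},{"xyz":[0,0,0],"rotation":[0,0,0]},{"xyz":[0,0,0],"rotation":[0,0,0]},{"xyz":[0,0,0],"rotation":[0,0,0]},{"xyz":[0,0,0],"rotation":[0,0,0]}]'; python3 go.py 551.7 -128.8 111 -6.5;python3 - <<'E'
from h import *
import pickle
t,s=pickle.load(open("s4.pkl","rb"))
def c(uv,o,k): return (np.array(uv,float)+.5)/k-.5+np.array(o)
hc=np.array([564.8,-130.3]); a=np.radians(-6.5); ex=np.array([np.cos(a),np.sin(a)]); ey=np.array([-ex[1],ex[0]])
P=cast(t,c([[122,168],[114,274]],(318,220),10),110)[:,:2]
print(np.c_[(P-hc)@ex,(P-hc)@ey])
Q=cast(t,c([[112,182],[85,292]],(318,220),10),96)[:,:2]
print(np.c_[(Q-hc)@ex,(Q-hc)@ey])
tc=np.array([552.1,-130.5]); print("tcp in head",(tc-hc)@ex,(tc-hc)@ey)
E
```

```text
time: 7.1
tcp_pos: [552.1, -130.7, 113.7]
tool_rot: [-2.345, -2.091, -0.0]
force: [-0.4, -0.7, -2.7]
gripper_width: 11.7
t 7.1 pos [ 552.06 -130.66  113.66] F [-0.4 -0.7 -2.7] w 11.7 q [ 0.67  0.5  -0.63  1.83  0.36  0.94 -0.23]
shift mm [ 1.81 -0.57  2.66] dist 3.3 deg [ 0.   -0.   -0.06]
xyz [0.0024, -0.0008, 0.0035] rot [0.0, -0.0, -0.0003]
[[ -2.90139491  53.84788181]
 [-23.34189893  53.08986386]]
[[ -3.57227445  55.25581479]
 [-25.47825942  58.02946792]]
tcp in head -12.595721924339013 -1.6363951859877137
```

```bash
python3 -m crank '[{"xyz":[0.0017,-0.001,0],"rotation":[0,0,-0.0003]},{"xyz":[0.0017,-0.001,0.003],"rotation":[0,0,-0.0003]},{"xyz":[0.0017,-0.001,0.006],"rotation":[0,0,-0.0003]},{"xyz":[0.0017,-0.001,0.008],"rotation":[0,0,-0.0003]},{"xyz":[0.0017,-0.001,0.0095],"rotation":[0,0,-0.0003]},{"xyz":[0.0017,-0.001,0.0095],"rotation":[0,0,-0.0003]},{"xyz":[0.0017,-0.001,0.0095],"rotation":[0,0,-0.0003]}]'; python3 go.py 551.55 -129.1 103 -6.5
```

```text
time: 7.8
tcp_pos: [551.5, -129.3, 106.5]
tool_rot: [-2.344, -2.092, -0.0]
force: [0.1, 0.4, -2.6]
gripper_width: 11.5
t 7.8 pos [ 551.48 -129.27  106.5 ] F [ 0.1  0.4 -2.6] w 11.5 q [ 0.67  0.5  -0.63  1.83  0.37  0.92 -0.24]
shift mm [0.18 0.05 3.5 ] dist 3.5 deg [-0.   -0.01 -0.  ]
xyz [0.0002, 0.0001, 0.0047] rot [-0.0, -0.0, -0.0]
```

```bash
python3 -m crank '[{"xyz":[0,0,0.002],"rotation":[0,0,0]},{"xyz":[0,0,0.0045],"rotation":[0,0,0]},{"xyz":[0,0,0.007],"rotation":[0,0,0]},{"xyz":[0,0,0.0095],"rotation":[0,0,0]},{"xyz":[0,0,0.012],"rotation":[0,0,0]},{"xyz":[0,0,0.012],"rotation":[0,0,0]},{"xyz":[0,0,0.012],"rotation":[0,0,0]}]'; python3 go.py 551.55 -129.1 94 -6.5
python3 - <<'E'
from bench import optics
from h import *
s=optics.snapshot("scene"); t=optics.snapshot("top")
crop(s,220,190,320,300,7,"s5")
E
```

```text
time: 8.5
tcp_pos: [551.4, -129.2, 97.5]
tool_rot: [-2.344, -2.092, 0.0]
force: [-0.1, -0.5, -2.1]
gripper_width: 11.8
t 8.5 pos [ 551.43 -129.25   97.46] F [-0.1 -0.5 -2.1] w 11.8 q [ 0.66  0.52 -0.62  1.84  0.38  0.91 -0.25]
shift mm [0.16 0.11 3.46] dist 3.5 deg [-0.01 -0.01  0.  ]
xyz [0.0002, 0.0001, 0.0046] rot [-0.0001, -0.0, 0.0]
```

View pics/s5.png

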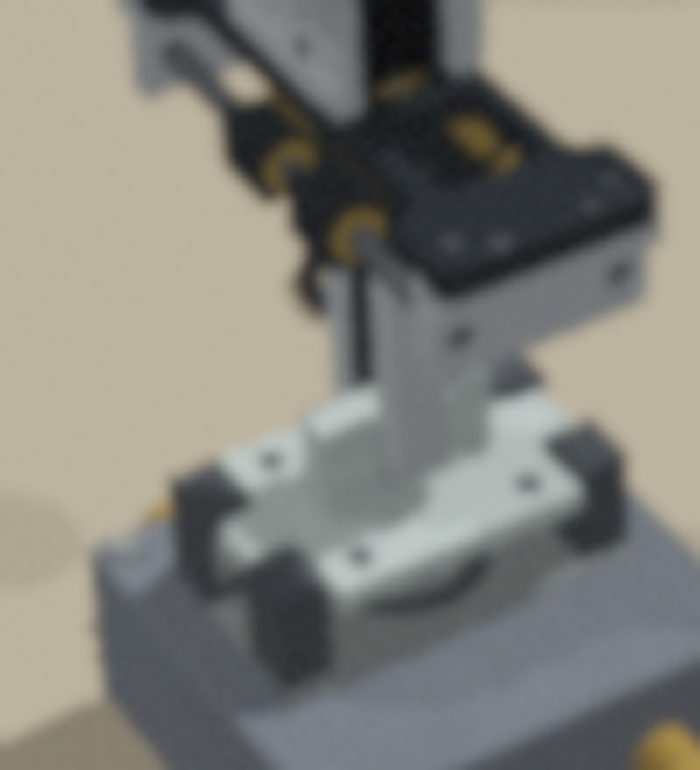

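```bash
python3 -m crank '[{"xyz":[0,0,0.0015],"rotation":[0,0,0]},{"xyz":[0,0,0.003],"rotation":[0,0,0]},{"xyz":[0,0,0.0045],"rotation":[0,0,0]},{"xyz":[0,0,0.006],"rotation":[0,0,0]},{"xyz":[0,0,0.0072],"rotation":[0,0,0]},{"xyz":[0,0,0.0072],"rotation":[0,0,0]}]'; python3 go.py 551.55 -129.1 75.75 -6.5
python3 -m crank '[{"xyz":[0,0,0.001],"rotation":[0,0,0]},{"xyz":[0,0,0.002],"rotation":[0,0,0]},{"xyz":[0,0,0.003],"rotation":[0,0,0]},{"xyz":[0,0,0.003],"rotation":[0,0,0]}]'; python3 go.py 551.55 -129.1 75.75 -6.5
```

```text
time: 9.2
tcp_pos: [551.2, -129.3, 92.0]
tool_rot: [-2.343, -2.092, 0.001]
force: [-1.7, 0.7, -1.1]
gripper_width: 12.0
t 9.2 pos [ 551.23 -129.25   91.99] F [-1.7  0.7 -1.1] w 12.0 q [ 0.66  0.52 -0.62  1.84  0.38  0.9  -0.25]
shift mm [ 0.19  0.31 16.24] dist 16.2 deg [-0.03 -0.    0.  ]
xyz [0.0003, 0.0004, 0.0217] rot [-0.0002, -0.0, 0.0]
time: 9.6
tcp_pos: [551.7, -129.3, 90.1]
tool_rot: [2.343, 2.092, 0.001]
force: [-1.9, 0.9, 6.3]
gripper_width: 11.8
t 9.6 pos [ 551.74 -129.29   90.14] F [-1.9  0.9  6.3] w 11.8 q [ 0.66  0.53 -0.62  1.84  0.38  0.89 -0.26]
shift mm [ 0.17 -0.22 14.39] dist 14.4 deg [0.03 0.   0.  ]
xyz [0.0002, -0.0003, 0.0192] rot [0.0002, 0.0, 0.0]
```

```bash
python3 -m crank '[{"xyz":[0,0,0.001],"rotation":[0,0,0]},{"xyz":[0,0,0.002],"rotation":[0,0,0]},{"xyz":[0,0,0.003],"rotation":[0,0,0]},{"xyz":[0,0,0.003],"rotation":[0,0,0]}]'
python3 -m crank '[{"xyz":[0,0,0.001],"rotation":[0,0,0]},{"xyz":[0,0,0.002],"rotation":[0,0,0]},{"xyz":[0,0,0.003],"rotation":[0,0,0]},{"xyz":[0,0,0.003],"rotation":[0,0,0]}]'; python3 go.py 551.55 -129.1 75.75 -6.5
```

```text
time: 10.0
tcp_pos: [552.0, -129.4, 88.2]
tool_rot: [2.343, 2.091, 0.001]
force: [-2.8, 0.6, 11.1]
gripper_width: 11.8
time: 10.4
tcp_pos: [551.6, -129.3, 85.5]
tool_rot: [2.344, 2.092, 0.0]
force: [-1.8, -0.0, 4.4]
gripper_width: 11.6
t 10.4 pos [ 551.59 -129.31   85.53] F [-1.8 -0.   4.4] w 11.6 q [ 0.65  0.53 -0.62  1.85  0.39  0.88 -0.26]
shift mm [ 0.21 -0.07  9.78] dist 9.8 deg [0.02 0.   0.  ]
xyz [0.0003, -0.0001, 0.013] rot [0.0001, 0.0, 0.0]
```

```bash
python3 -m crank '[{"xyz":[0,0,0.001],"rotation":[0,0,0]},{"xyz":[0,0,0.002],"rotation":[0,0,0]},{"xyz":[0,0,0.003],"rotation":[0,0,0]},{"xyz":[0,0,0.004],"rotation":[0,0,0]},{"xyz":[0,0,0.004],"rotation":[0,0,0]}]'
python3 -m crank '[{"xyz":[0,0,0.001],"rotation":[0,0,0]},{"xyz":[0,0,0.002],"rotation":[0,0,0]},{"xyz":[0,0,0.003],"rotation":[0,0,0]},{"xyz":[0,0,0.004],"rotation":[0,0,0]},{"xyz":[0,0,0.004],"rotation":[0,0,0]}]'; python3 go.py 551.55 -129.1 75.75 -6.5
```

```text
time: 10.9
tcp_pos: [551.4, -129.3, 82.2]
tool_rot: [-2.344, -2.092, 0.0]
force: [-0.6, 0.7, 1.1]
gripper_width: 11.5
time: 11.4
tcp_pos: [551.1, -129.2, 78.9]
tool_rot: [-2.343, -2.091, 0.001]
force: [-0.4, 0.3, -4.1]
gripper_width: 11.6
t 11.4 pos [ 551.09 -129.25   78.87] F [-0.4  0.3 -4.1] w 11.6 q [ 0.65  0.54 -0.61  1.85  0.4   0.87 -0.26]
shift mm [0.2  0.44 3.12] dist 3.2 deg [-0.05 -0.01  0.  ]
xyz [0.0003, 0.0006, 0.0042] rot [-0.0003, -0.0001, 0.0]
```

```bash
python3 -m crank '[{"xyz":[0,0,0.001],"rotation":[0,0,0]},{"xyz":[0,0,0.002],"rotation":[0,0,0]},{"xyz":[0,0,0.003],"rotation":[0,0,0]},{"xyz":[0,0,0.004],"rotation":[0,0,0]},{"xyz":[0,0,0.004],"rotation":[0,0,0]}]'
python3 -m crank '[{"xyz":[0,0,0.001],"rotation":[0,0,0]},{"xyz":[0,0,0.0015],"rotation":[0,0,0]},{"xyz":[0,0,0.0015],"rotation":[0,0,0]}]'; python3 go.py 551.55 -129.1 75.75 -6.5
```

```text
time: 11.9
tcp_pos: [551.2, -129.2, 76.2]
tool_rot: [-2.343, -2.092, 0.0]
force: [-0.5, -0.4, -3.5]
gripper_width: 11.6
time: 12.2
tcp_pos: [551.3, -129.3, 75.8]
tool_rot: [2.344, 2.092, -0.001]
force: [-7.3, 0.8, 9.6]
gripper_width: 11.7
t 12.2 pos [ 551.28 -129.31   75.76] F [-7.3  0.8  9.6] w 11.7 q [ 0.65  0.55 -0.61  1.85  0.4   0.87 -0.27]
shift mm [0.23 0.25 0.01] dist 0.3 deg [-0.02  0.03 -0.  ]
xyz [0.0003, 0.0003, 0.0] rot [-0.0001, 0.0001, -0.0]
```

```bash
python3 -m crank '[{"xyz":[0,0,0.0003],"rotation":[0,0,0]},{"xyz":[0,0,0.0006],"rotation":[0,0,0]},{"xyz":[0,0,0.0006],"rotation":[0,0,0]},{"xyz":[0,0,0.0006],"rotation":[0,0,0]}]'; python3 go.py 551.55 -129.1 75.75 -6.5
python3 - <<'E'
from bench import optics
from h import *
s=optics.snapshot("scene")
crop(s,220,190,320,300,7,"s6")
E
```

```text
time: 12.6
tcp_pos: [551.3, -129.3, 75.7]
tool_rot: [2.344, 2.092, -0.001]
force: [-10.5, 0.5, 19.1]
gripper_width: 11.4
t 12.6 pos [ 551.31 -129.31   75.73] F [-10.5   0.5  19.1] w 11.4 q [ 0.65  0.55 -0.61  1.85  0.4   0.87 -0.27]
shift mm [ 0.23  0.22 -0.02] dist 0.3 deg [-0.01  0.04  0.  ]
xyz [0.0003, 0.0003, -0.0] rot [-0.0001, 0.0002, 0.0]
```

View pics/s6.png

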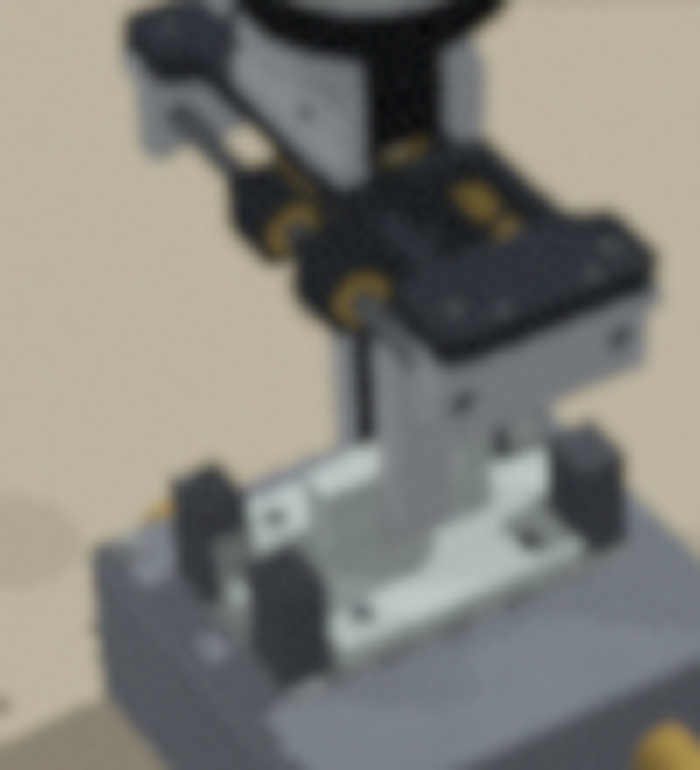

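The plate sits at home height with a 19 N push, and the gripper reads 75.7 against an expected 75.75. I'll unload the push first, then open the jaws.

```bash
python3 -m crank '[{"xyz":[0,0,-0.001],"rotation":[0,0,0]},{"xyz":[0,0,-0.0016],"rotation":[0,0,0]},{"xyz":[0,0,-0.0016],"rotation":[0,0,0]}]'; python3 -m crank '[{"xyz":[0,0,0],"rotation":[0,0,0]},{"xyz":[0,0,0],"rotation":[0,0,0]},{"xyz":[0,0,0],"rotation":[0,0,0]},{"xyz":[0,0,0],"rotation":[0,0,0]},{"xyz":[0,0,0],"rotation":[0,0,0]},{"xyz":[0,0,0],"rotation":[0,0,0]},{"xyz":[0,0,0],"rotation":[0,0,0]}]' -0.2; python3 go.py 551.55 -129.1 130 -6.5
```

```text
time: 12.95
tcp_pos: [551.3, -129.3, 75.8]
tool_rot: [-2.344, -2.092, 0.0]
force: [-2.7, 0.5, -2.6]
gripper_width: 11.6
time: 13.65
tcp_pos: [551.4, -129.3, 76.0]
tool_rot: [-2.344, -2.092, -0.0]
force: [-0.4, 0.5, -0.8]
gripper_width: 37.7
t 13.65 pos [ 551.45 -129.26   75.97] F [-0.4  0.5 -0.8] w 37.7 q [ 0.65  0.55 -0.61  1.85  0.4   0.87 -0.27]
shift mm [  0.17   0.08 -54.03] dist 54.0 deg [-0.   -0.01  0.01]
xyz [0.0002, 0.0001, -0.072] rot [-0.0, -0.0, 0.0]
```

```bash
python3 -m crank '[{"xyz":[0,0,-0.01],"rotation":[0,0,0]},{"xyz":[0,0,-0.03],"rotation":[0,0,0]},{"xyz":[0,0,-0.07],"rotation":[0,0,0]},{"xyz":[0,0,-0.12],"rotation":[0,0,0]},{"xyz":[0,0,-0.17],"rotation":[0,0,0]},{"xyz":[0,0,-0.2],"rotation":[0,0,0]},{"xyz":[0,0,-0.2],"rotation":[0,0,0]}]'; python3 -m crank '[{"xyz":[0.02,0,0],"rotation":[0,0,0]},{"xyz":[0.06,0,0],"rotation":[0,0,0]},{"xyz":[0.12,0,0],"rotation":[0,0,0]},{"xyz":[0.18,0,0],"rotation":[0,0,0]},{"xyz":[0.24,0,0],"rotation":[0,0,0]},{"xyz":[0.3,0,0],"rotation":[0,0,0]},{"xyz":[0.35,0,0],"rotation":[0,0,0]},{"xyz":[0.37,0,0],"rotation":[0,0,0]}]'
python3 - <<'E'
from bench import optics
from h import *
import pickle
t=optics.snapshot("top");s=optics.snapshot("scene")
pickle.dump((t,s),open("s7.pkl","wb"))
crop(s,220,190,330,320,5,"s7"); crop(t,305,190,410,300,6,"t7")
cv2.imwrite("pics/top7.png",t["pixels"][:,:,::-1])
E
```

```text
time: 14.35
tcp_pos: [552.9, -129.3, 230.4]
tool_rot: [2.34, 2.089, 0.004]
force: [-0.2, -0.0, -1.3]
gripper_width: 37.2
time: 15.15
tcp_pos: [581.5, 151.6, 225.6]
tool_rot: [-2.337, -2.097, -0.0]
force: [-0.3, 0.3, -0.1]
gripper_width: 37.2
```

View pics/s7.png

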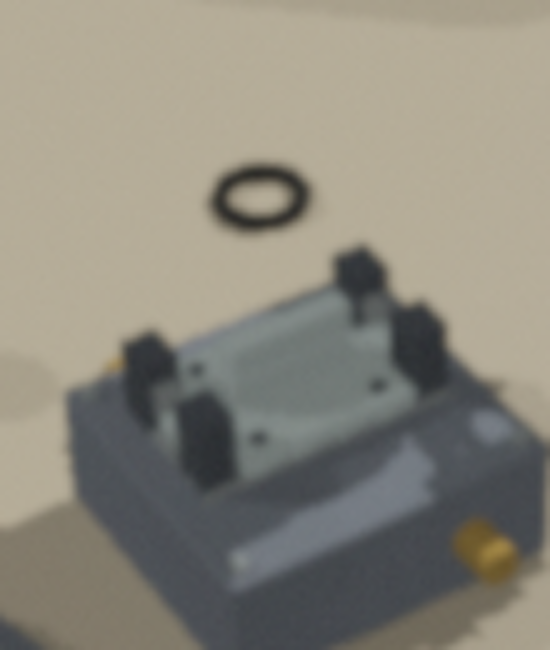

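View pics/t7.png

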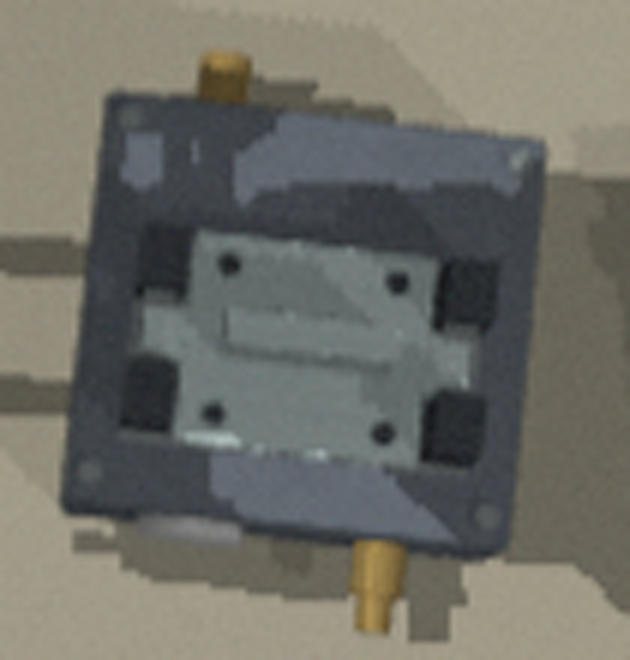

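View pics/top7.png

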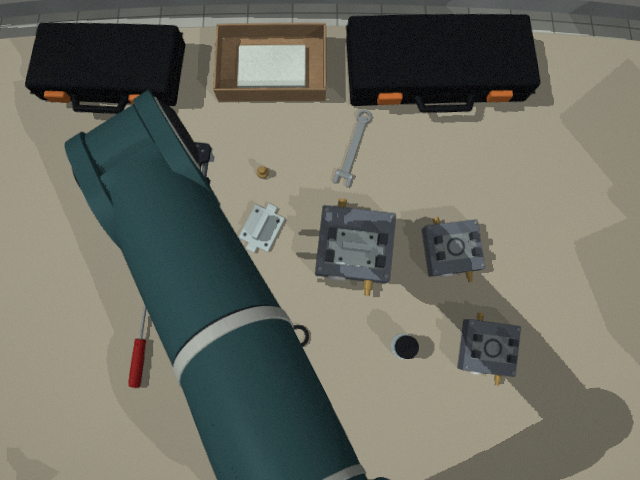

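```bash
python3 - <<'E'
from h import *
import pickle
from bench import observe
t,s=pickle.load(open("s7.pkl","rb"))
def c(uv,o,k): return (np.array(uv,float)+.5)/k-.5+np.array(o)
hc=np.array([564.8,-130.3]); a=np.radians(-6.5); ex=np.array([np.cos(a),np.sin(a)]); ey=np.array([-ex[1],ex[0]])
ht=c([[229,265],[398,282],[383,433],[213,412]],(305,190),6)
P=cast(t,ht,72)[:,:2]-hc; print("top holes@72",np.c_[P@ex,P@ey].round(1).tolist(),"centre",(P.mean(0)@ex).round(1),(P.mean(0)@ey).round(1))
hs=c([[378,385],[258,438],[197,369]],(220,190),5)   # +y far, -y far, -y near
Ps=cast(s,hs,72)[:,:2]-hc; print("scene holes@72",np.c_[Ps@ex,Ps@ey].round(1).tolist())
def tri(u1,u2):
    r1=cast(t,[u1],0)[0],cast(t,[u1],100)[0]; r2=cast(s,[u2],0)[0],cast(s,[u2],100)[0]
    d1=r1[1]-r1[0]; d2=r2[1]-r2[0]
    k=np.linalg.lstsq(np.c_[d1,-d2],r2[0]-r1[0],rcond=None)[0]
    return r1[0]+k[0]*d1, r2[0]+k[1]*d2
for i,j in((0,0),(1,1),(2,2)):
    p,q=tri(ht[i],hs[j]); print("tri",((p+q)/2).round(1),"gap",np.linalg.norm(p-q).round(1))
o=observe();print(o["time"],o["tcp_pos"],o["joint_vel"].round(3))
E
```

```text
top holes@72 [[11.4, 28.3], [12.3, -27.8], [-38.1, -27.9], [-37.7, 28.2]] centre -13.0 0.2
scene holes@72 [[12.4, 27.5], [12.9, -29.3], [-36.6, -28.8]]
tri [ 579.4 -103.6   71. ] gap 0.3
tri [ 573.7 -159.8   71. ] gap 1.0
tri [ 523.9 -153.9   70.6] gap 0.0
15.25 [581.86398857 149.54276917 225.47509024] [ 0.055 -0.014  0.031  0.014 -0.004 -0.001  0.038]
```

Triangulated plate-top heights are 71.0, 71.0 and 70.6 mm, where 72 is fully home, so it is level at both ends. I'll let the arm settle and hand in.

```bash
python3 -m crank '[{"xyz":[0,0,0],"rotation":[0,0,0]},{"xyz":[0,0,0],"rotation":[0,0,0]},{"xyz":[0,0,0],"rotation":[0,0,0]},{"xyz":[0,0,0],"rotation":[0,0,0]},{"xyz":[0,0,0],"rotation":[0,0,0]}]'; python3 -c "
from bench import sign_off
print(sign_off())"
```

```text
time: 15.75
tcp_pos: [582.9, 145.9, 226.0]
tool_rot: [2.345, 2.091, -0.0]
force: [-0.6, -0.1, 0.1]
gripper_width: 37.7
the job is handed in; nothing more can be done
None
```

The leftmost eared plate is seated in the large head with both ears under their clips. I let go of it, backed the arm away and handed the job in at about 16 s.

I picked the plate up by its rib and found the bracket about 13.5 mm off the head's middle, along the head's −x. The ears went into the slots on the first try. Readings showed about 11 N at the clip noses and 19 N in the final seating press, which also showed about 10 N sideways. I eased that off before opening the jaws.

**Last checks:**
- **Height:** the gripper bottomed at 75.7 mm, against 75.75 mm expected for fully home.
- **Level:** three plate-top holes triangulated at 71.0, 71.0 and 70.6 mm, against 72 mm nominal. That is about 1 mm low but within the cameras' error, and it is level across both ends. The fourth hole was hidden in one view.
- **Position:** the plate centre measured at (−13.0, 0.2) mm in the head's frame, which matches the bracket.
- **Bystanders:** the ones visible in the last top view had not moved. The ring and screwdriver were only partly visible, and the blank was behind the arm.

**One disagreement:** an early, rough reading from the scene camera put the bracket shift nearer −10 mm. I went with the top camera's −13.5 mm, and the fit bore that out.

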